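Seat the board carrier on the three-ball inspection mount

ROBOT

A 7-joint arm with a two-finger parallel gripper is mounted at the origin on the work surface. World frame = base frame: x ahead of the robot, y to its left, z up, the work surface at z = 0. Lengths are in m, angles in rad, forces in N, time in s.
With the tool pointing down it reaches from about 0.4 to 0.875 m from the base axis. Payload 19.3 kg.
Tool frame: the origin (TCP) lies between the finger pads; the fingertips stand 14 mm ahead of it and the grasp point (between the pads) lies 5 mm behind it; z points along the fingers, y is the line along which they close (so a half turn about z gives the same grasp; the last joint's range is limited). The gripper opens to 85 mm and grips with 20 to 120 N. Pads are 22 mm wide; open, the fingers measure 114 mm over their backs; the gripper's body (76 mm by 85 mm) begins 54 mm behind the grasp point. The pads swing forward as they close: fully open they stand 13 mm farther back than shut.
Start: joints at [1.079, 0.521, -0.036, 1.599, 0.021, 1.021, -0.113], TCP at [0.256, -0.57, 0.245] pointing down, gripper open.
Joint ranges: [-2.91, 2.91], [-0.3, 2.13], [-1.5, 1.42], [0.17, 2.43], [-1.26, 4.41], [0.16, 1.93], [-2.52, 2.52]. Speed limits (rad/s): [1.89, 1.89, 2.39, 2.39, 3.01, 3.01, 3.01].

INTERFACE

Orientations are given as a unit quaternion [x, y, z, w].
In Python, from workcell import * gives the robot as it stands.
- The arm moves only by the tool move_arm, never from a script. Its argument "rows" is a list of rows, each a list of 5 numbers: the closure in counts, from 0 (fully open) to 255 (shut), then the shift along the tool's x, y, z in m, then the turn about the tool's z in rad. In form: [[gripper, tx, ty, tz, roll], ...]. A call has 1 to 8 rows; each row shifts and turns the commanded pose from where the row before left it, along the tool's axes as they then stand; what a row does not reach is not made up. A row lasts 1/8 s, in which the tool goes at most 62.5 mm and 10.7 degrees, less where a joint would pass 70% of its speed; a pose out of reach is approached as far as the arm can. A call is refused whole if a number of a shift passes 0.0625 or a number of a turn 0.188, either way. A call with a gripper value outside its range is refused whole. The fingers move at their own pace and stop on an object; "grip_force" is the grip in N (left out, the last holds). Time passes only in rows, so rows that do not move let the fingers close. It gives the time, the measured TCP pose, the force, the opening and the grip force at its end, in the units of the state.
- read_state(): the state, without advancing time (a new reading comes with each control period).
- read_camera(name): name is "side" or "top"; returns (picture, depth): 384x512x3 uint8, red, green, blue; 384x512 float32, m along the optical axis (not along the pixel's ray), 0 where there is no reading.
- get_calibration(name): a dict with "camera_matrix" (3x3 intrinsics, pixels), "distortion" ([k1, k2, p1, p2, k3] as OpenCV has them; the pictures are not rectified), "position" and "rotation" of the camera in the world. Camera axes: x right, y down, z forward; pixel columns grow to the right and rows downward; lengths in m; the calibration is good to about 2 mm. A picture is of the moment at which its call begins. get_calibration takes no time and is no camera call.
- close_job(): hands the job in; it is judged then, once.
The state is a dict: "time": time; "joint_positions": joint angles; "qvel": joint speeds; "joint_efforts": joint torques, N m; "tool_pos": TCP position; "orientation": TCP orientation; "contact_force": force on the tool from outside, world axes, zero at the start; "ft_torque": the same for the moment, N m; "width": finger opening in m; "grasp_force": force on a finger pad.
Only numpy, scipy, OpenCV 4.12 (cv2) and the standard library are available. Lean on these libraries where they do the work, as an engineer would, in place of code of your own. Each camera call takes 0.05 s, during which the arm holds its last target. There are 200 camera calls.

TASK

Lift the board carrier plate off the blue mat and seat it fully home on the three-ball mount, its black connector end pointing the same way as the mount's single ball, so that all three balls sit in the slots underneath and the two side spring plungers hold it down, level and flush. Work by feel and gently: never force it hard against the mount, leave the other things on the bench alone, and let go of it when it is home.

Things in the scene. Friction and masses are not known exactly. Their poses are not given: they have to be found in the camera images.
- plate_grip (a point): Centre of the black grip fin on the board carrier, a 120 x 76 x 9 mm aluminium plate under a red board, 0.24-0.39 kg. Fin 44 long (x) x 14 wide (y) x 44 mm high, top 22 mm above this point, red board 22 mm below it (parts on it 4 mm high), plate's underside 33 mm below it. x points to the end with the long black connector, z up. Starts on the mat, x within 1 rad of the mount's x.
- plate: The carrier; origin at the centre of its flat underside. Slots underneath, each two 4 mm dowels 9 mm apart, flush with the underside: one across the full width at x = -24 mm (takes two balls), one 16 mm long along x at x = +24 mm, y = 0 (takes the single ball). The long sides are knife edges (45 degree bevels), tips at y = +-42 mm, 4.5 mm above the underside.
- base_top (a point): Centre of the fixed mount, on the top of its rail 20 mm above the table; x along the rail, z up. On the rail a clamped ball carriage (115 x 145 mm), whose centre was left anywhere up to 12 mm either way along x from here: not reported, to be found by feel or sight. Its y is 0. From its centre: 9 mm balls at x = -24, y = +-26 mm and at x = +24, y = 0, tops 22.5 mm above this point.
- base: The mount's dark steel base, 190 x 150 mm, origin under its centre at table height. With the plate's slots off the balls its underside rides on the ball tops, 42.5 mm above the table, and slides along x; with the slots over the balls (within about 4 mm) it drops nearly 2 mm to about 40.3 mm: home. Contact forces between plate and mount, the springs' own 20 N or so included, must stay under 60 N in sum: push with under 20 N.
- plunger_left (a joint): How far the spring plunger on the +y side is pushed in, m: 0 fully out, about 0.0025 while the plate rides on the ball tops, 0.0017 at home. It sits in a black housing (26 x 16 mm, top 54 mm above the table, inner face 55.5 mm from the middle line) at the carriage's middle, 12 mm ball nose 49 mm above the table. 1200 N/m. Pushing the plate down past both takes up to about 15 N; then they pull it down.
- plunger_right (a joint): The same for the plunger on the -y side.
- mat_top (a point): Centre of the top of the blue rest mat, 170 x 130 mm, 8 mm above the table, fixed.
- driver_mid (a point): Yellow screwdriver, 150 mm long; leave it.
- spool_mid (a point): White spool, 58 mm across, 14 mm high; leave it.
- spare_mid (a point): Spare red board, 80 x 55 mm; leave it.
- jar_mid (a point): Amber jar, 44 mm across, 50 mm high; leave it.
- dish_mid (a point): Glass dish, 100 mm across, 30 mm high; leave it.
- brush_mid (a point): Brush, 150 mm long; leave it.
Not all that is in view belongs to the job. There is more than one size of the plate; the job needs the largest.

How it is judged:
By the outcome, as a careful person would: the job done as asked, in the order asked, and still so for the second after the job is handed in, with the robot touching nothing.
It also fails if it takes over 58 s, if anything falls off the work surface, if the arm or the gripper's body presses on something with over 40 N, if the wrist force passes 120 N, or if a joint passes its speed limit or range.

## Working session

There is one attempt and no reset: what is moved stays moved. The work goes in short steps, Python scripts to look and compute and a tool call to move; the robot and the scene stay as the last step left them, time stands still between calls to the robot, and variables do not carry over. Pictures are saved under pics/ and viewed, at most 10 in all, crops included, and the job is handed in when it is done.

Besides the shell and the picture viewer there is one more tool, called by a JSON object that holds its "name" and its "arguments", one argument or row to a line. move_arm: Moves the arm, as the interface text tells. Its arguments: {"type":"object","properties":{"rows":{"type":"array","items":{"type":"array","items":{"type":"number"}}},"grip_force":{"type":"number"}},"required":["rows"]}

```bash
mkdir -p pics; cat > h.py <<'E'
from workcell import *
import numpy as np, cv2
from scipy.spatial.transform import Rotation as R
def cal(n):
    c=get_calibration(n); K=np.array(c["camera_matrix"],float); D=np.array(c["distortion"],float)
    Rm=np.array(c["rotation"],float)
    if Rm.size!=9: Rm=R.from_quat(Rm.ravel()).as_matrix()
    return K,D,np.array(c["position"],float),Rm.reshape(3,3)
def ray(n,uv):
    K,D,p,Rm=cal(n); q=cv2.undistortPoints(np.array(uv,float).reshape(-1,1,2),K,D).reshape(-1,2)
    return p,np.c_[q,np.ones(len(q))]@Rm.T
def onz(n,uv,z):
    p,d=ray(n,uv); return p+d*((z-p[2])/d[:,2])[:,None]
def bydepth(n,uv,dep):
    p,d=ray(n,uv); z=np.array([dep[int(round(v)),int(round(u))] for u,v in np.array(uv).reshape(-1,2)]); return p+d*z[:,None]
def save(name,rgb): cv2.imwrite("pics/"+name,cv2.cvtColor(rgb,cv2.COLOR_RGB2BGR))
E
python3 - <<'E'
from h import *
np.set_printoptions(precision=4,suppress=True)
for n in("top","side"):
    im,d=read_camera(n); save(n+"0.png",im); np.savez(n+"0.npz",im=im,d=d); K,D,p,Rm=cal(n); print(n,K.tolist(),D,p,Rm.tolist())
s=read_state(); print({k:np.round(v,3) for k,v in s.items()}); print(R.from_quat(s["orientation"]).as_matrix())
E
```

```text
top [[395.6817873472181, 0.0, 260.77619209122986], [0.0, 395.6817873472181, 195.16531992105638], [0.0, 0.0, 1.0]] [-0.0571  0.      0.      0.      0.    ] [ 0.3146 -0.0142  1.252 ] [[-0.0024104090600206044, -0.980028696773304, 0.19884150328586572], [-0.9999289436474122, 0.004683535485149823, 0.010962305940347875], [-0.011674655640909276, -0.19880095069234183, -0.9799703487450462]]
side [[358.90001967832916, 0.0, 257.84244186205257], [0.0, 358.90001967832916, 191.8548016658414], [0.0, 0.0, 1.0]] [0.0219 0.     0.     0.     0.    ] [0.3196 0.7855 0.6315] [[-0.9495728053699654, -0.1892807076325405, 0.24996860006796662], [-0.3131586091814313, 0.5328757450013145, -0.786113939505493], [0.015593998761250519, -0.8247522380129799, -0.5652791992415919]]
{'time': np.float64(0.1), 'joint_positions': array([ 1.079,  0.522, -0.036,  1.6  ,  0.021,  1.021, -0.113]), 'qvel': array([-0.   , -0.002,  0.   , -0.001, -0.   , -0.002, -0.002]), 'joint_efforts': array([  0.003, -92.849,   1.984, -37.053,   0.018,   0.005,   0.   ]), 'tool_pos': array([ 0.256, -0.57 ,  0.245]), 'orientation': array([ 0.978,  0.209, -0.   , -0.   ]), 'contact_force': array([ 0.213,  0.135, -0.279]), 'ft_torque': array([-0.014, -0.043,  0.034]), 'grasp_force': np.float64(0.0), 'width': np.float64(0.086)}
[[ 0.9123  0.4094 -0.0005]
 [ 0.4094 -0.9123  0.0009]
 [-0.0001 -0.001  -1.    ]]
```

View pics/top0.png

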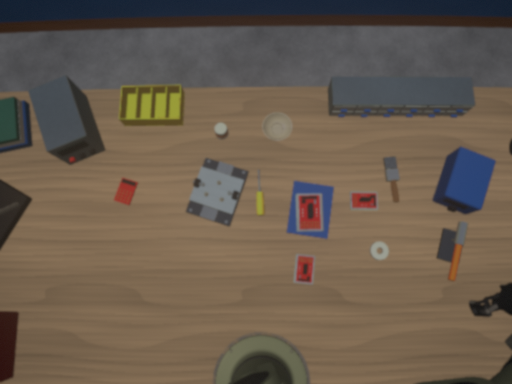

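View pics/side0.png

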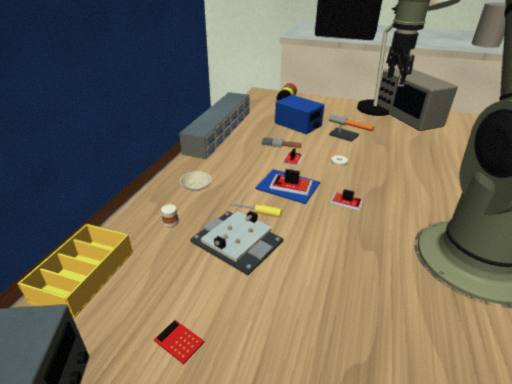

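Top view: three red plates with a fin, at (310,211) on the blue mat, (304,269) and (364,201) on the bench. The one on the mat looks largest and fits. The mount is at (217,191). I'll confirm this in one enlarged crop.

```bash
python3 - <<'E'
from h import *
np.set_printoptions(precision=4,suppress=True)
im=np.load("top0.npz")["im"]; s=np.load("side0.npz")["im"]
a=cv2.resize(im[150:290,180:340],None,fx=4,fy=4,interpolation=cv2.INTER_CUBIC)[:, :]
b=cv2.resize(s[165:275,185:325],None,fx=4,fy=4,interpolation=cv2.INTER_CUBIC)
c=np.zeros((600,800,3),np.uint8)
a=cv2.resize(im[150:290,180:340],(480,420),interpolation=cv2.INTER_CUBIC); b=cv2.resize(s[165:275,185:325],(320*1,251),interpolation=cv2.INTER_CUBIC)
c[:420,:480]=a; c[:251,480:]=b
c[251:600,480:]=0
m=cv2.resize(im[180:240,285:335],(288,345),interpolation=cv2.INTER_CUBIC); c[255:600,480:768]=m
c=np.clip(c.astype(float)*1.6,0,255).astype(np.uint8)
save("crop1.png",c)
E
```

```text
(no output)
```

View pics/crop1.png

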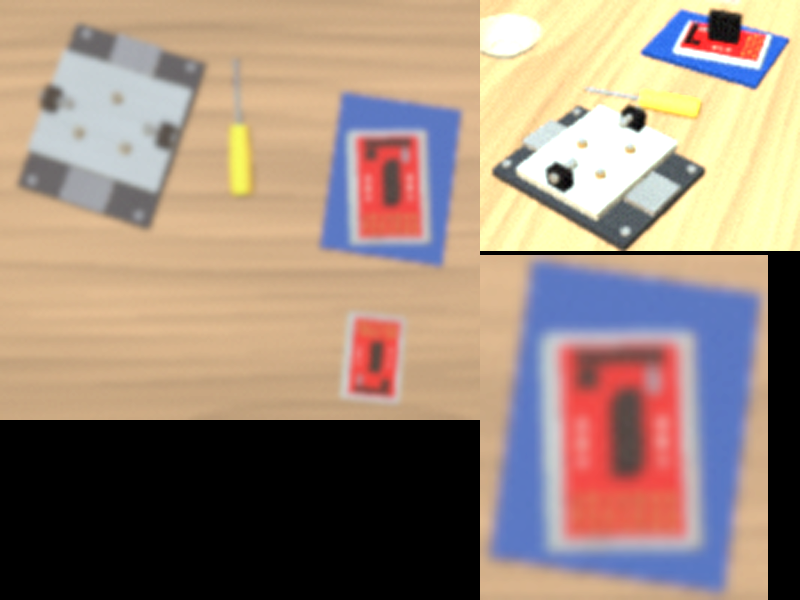

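The plate on the mat (310,211) is the largest; the one at (304,269) is clearly smaller, and so is (364,201). Its black connector points up in the picture, the same way as the mount's single ball at about (219,183). The double balls are at about (206,194) and (222,199). Next I'll measure.

```bash
python3 - <<'E'
from h import *
np.set_printoptions(precision=4,suppress=True)
def big(m,roi):
    z=np.zeros_like(m); x0,y0,x1,y1=roi; z[y0:y1,x0:x1]=m[y0:y1,x0:x1]
    cs,_=cv2.findContours(z,cv2.RETR_EXTERNAL,cv2.CHAIN_APPROX_NONE); return sorted(cs,key=cv2.contourArea,reverse=True)
def rect(n,c,z,name):
    P=onz(n,c.reshape(-1,2),z)[:,:2]*1000
    r=cv2.minAreaRect(P.astype(np.float32)); print(name,np.round(r[0],1),np.round(r[1],1),"ang",round(r[2],1)); return r
T=np.load("top0.npz"); im,d=T["im"],T["d"]; hsv=cv2.cvtColor(im,cv2.COLOR_RGB2HSV)
red=((hsv[...,0]<8)|(hsv[...,0]>172))&(hsv[...,1]>140)&(hsv[...,2]>70); red=red.astype(np.uint8)*255
for roi,z,nm in [((285,180,335,240),.019,"matplate"),((290,250,320,290),.011,"b"),((345,185,385,215),.011,"c")]:
    rect("top",big(red,roi)[0],z,nm)
blue=((abs(hsv[...,0].astype(int)-112)<12)&(hsv[...,1]>110)).astype(np.uint8)*255
rect("top",big(blue,(280,170,340,250))[0],.008,"mat")
# plate = non-blue hole in mat
c=big(blue,(280,170,340,250))[0]; f=np.zeros_like(blue); cv2.drawContours(f,[c],-1,255,-1); inn=cv2.morphologyEx(f&~blue,cv2.MORPH_OPEN,np.ones((3,3),np.uint8))
rect("top",big(inn,(280,170,340,250))[0],.0125,"plate outline")
# depth heights
for nm,uv in dict(board=(318,225),mat=(296,230),fin=(310,208),base=(195,210),rail=(232,169),carr=(210,185),ball=(219,183)).items(): print(nm,bydepth("top",[uv],d)[0])
# connector
g=im[180:240,285:335].astype(int)
# fin by depth
H=np.full(d.shape,np.nan); vv,uu=np.mgrid[0:384,0:512]
p,r=ray("top",np.c_[uu.ravel(),vv.ravel()]); W=(p+r*d.ravel()[:,None]).reshape(384,512,3)
fm=np.zeros(d.shape,bool); fm[180:240,285:335]=True; fm&=W[...,2]>.045; print("fin",fm.sum(),W[fm].mean(0),W[fm].min(0),W[fm].max(0)); 
r=cv2.minAreaRect((W[fm][:,:2]*1000).astype(np.float32));print(r)
# base
bm=np.zeros(d.shape,np.uint8); bm[145:240,175:255]=255; bm[(W[...,2]<.006)]=0
rect("top",big(bm,(170,140,257,240))[0],.010,"base(depth)")
# balls: tan on white
sub=im[160:222,188:248]; sat=hsv[160:222,188:248,1]; np.set_printoptions(linewidth=250)
print(sat[15:45,8:48])
np.save("W.npy",W)
E
```

```text
matplate [ 510.3 -153.3] [59.7 95.7] ang 89.7
b [ 335.  -134.2] [42.  69.3] ang 83.1
c [ 549.1 -327.7] [67.2 39. ] ang 89.7
mat [ 521.5 -157.3] [122. 161.] ang 80.7Traceback (most recent call last):
  File "<stdin>", line 17, in <module>
IndexError: list index out of range
```

```bash
cat > m.py <<'E'
from h import *
np.set_printoptions(precision=4,suppress=True,linewidth=250)
def big(m,roi):
    z=np.zeros_like(m); x0,y0,x1,y1=roi; z[y0:y1,x0:x1]=m[y0:y1,x0:x1]
    cs,_=cv2.findContours(z,cv2.RETR_EXTERNAL,cv2.CHAIN_APPROX_NONE); return sorted(cs,key=cv2.contourArea,reverse=True)
def rect(n,c,z,name):
    P=onz(n,c.reshape(-1,2),z)[:,:2]*1000
    r=cv2.minAreaRect(P.astype(np.float32)); print(name,np.round(r[0],1),np.round(r[1],1),"ang",round(r[2],1)); return r
def world(n,d):
    vv,uu=np.mgrid[0:384,0:512]; p,r=ray(n,np.c_[uu.ravel(),vv.ravel()]); return (p+r*d.ravel()[:,None]).reshape(384,512,3)
E
python3 - <<'E'
from m import *
T=np.load("top0.npz"); im,d=T["im"],T["d"]; hsv=cv2.cvtColor(im,cv2.COLOR_RGB2HSV)
blue=((abs(hsv[...,0].astype(int)-112)<12)&(hsv[...,1]>110)).astype(np.uint8)*255
c=cv2.convexHull(big(blue,(280,170,340,250))[0]); f=np.zeros_like(blue); cv2.drawContours(f,[c],-1,255,-1); inn=cv2.morphologyEx(f&~blue,cv2.MORPH_OPEN,np.ones((3,3),np.uint8))
rect("top",big(inn,(280,170,340,250))[0],.0125,"plate outline")
for nm,uv in dict(board=(318,225),mat=(296,230),fin=(310,208),base=(195,210),rail=(232,169),carr=(210,185),ball=(219,183)).items(): print(nm,bydepth("top",[uv],d)[0])
W=world("top",d)
fm=np.zeros(d.shape,bool); fm[180:240,285:335]=True; fm&=W[...,2]>.045; print("fin",fm.sum(),W[fm].mean(0))
print(cv2.minAreaRect((W[fm][:,:2]*1000).astype(np.float32)))
bm=np.zeros(d.shape,np.uint8); bm[145:240,175:255]=255; bm[(W[...,2]<.006)]=0
rect("top",big(bm,(170,140,257,240))[0],.010,"base(depth)")
bm[(W[...,2]<.022)]=0
rect("top",big(bm,(170,140,257,240))[0],.030,"carr(depth)")
print(hsv[178:206,198:232,1])
S=np.load("side0.npz"); Ws=world("side",S["d"]); np.save("Ws.npy",Ws); np.save("W.npy",W)
fs=np.zeros(d.shape,bool); fs[160:205,260:325]=True; fs&=(Ws[...,2]>.058)&(Ws[...,2]<.07); print("side fin top",fs.sum(),Ws[fs].mean(0),cv2.minAreaRect((Ws[fs][:,:2]*1000).astype(np.float32)))
E
```

```text
plate outline [ 511.6 -153.7] [ 91.4 128.2] ang 89.7
board [ 0.4689 -0.1797  0.0168]
mat [ 0.4544 -0.111   0.0088]
fin [ 0.5159 -0.1511  0.0591]
base [0.5187 0.209  0.0139]
rail [0.6505 0.092  0.0224]
carr [0.5957 0.1603 0.0323]
ball [0.5997 0.1306 0.0425]
fin 87 [ 0.4863 -0.1354  0.1976]
((417.1094665527344, -95.5787582397461), (31.53380584716797, 259.8623962402344), 58.47174835205078)
base(depth) [582.7 146.5] [162.5 192.8] ang 71.3
carr(depth) [581.8 144.8] [153.9 127.8] ang 71.5
[[ 5 11 15 16 15 17 17 17 17 17 17 17 17 15 17 15 17 17 17 17 15 15 17 17 17 17 17 17 17 19 19 17 17 19]
 [10  3 10 16 15 15 17 17 17 17 17 17 15 19 17 17 15 17 17 14 12 14 16 17 17 17 17 17 17 17 17 17 19 17]
 [37 18  3 11 16 17 17 15 17 17 17 17 15 19 17 17 17 15 12  6  4  4  6 14 17 17 17 17 17 15 17 17 15 17]
 [43 27  3 12 13 14 16 17 17 17 17 15 17 17 17 17 17 15  8  9 18 20  9 10 15 17 17 19 17 15 17 17 17 17]
 [32 14  0 10  9  9 12 16 17 15 15 17 17 17 19 17 17 15  8 13 28 33 22  4 14 17 17 17 17 17 17 15 17 17]
 [23  6  3  5  5  5  6 14 16 17 19 15 17 19 17 17 17 15  8 11 28 35 21  6 14 17 17 17 1
[... 1770 characters left out ...]
9 32 11  8 15 17 17 17 17 17 16]
 [14 16 15 15 17 17 17 15 17 15 17 17 19 19 17 17 17 17 17 17 15  8  6 11  7  6 14 15 17 17 17 17 19 17]
 [11 11 14 14 15 15 15 17 17 17 17 17 17 17 17 17 17 17 17 17 17 14 12  8 12 14 15 17 17 15 17 17 17 15]
 [ 3  5  7 11 13 14 16 17 17 17 17 17 17 17 19 17 17 19 17 17 17 17 17 17 17 17 15 17 17 17 15 17 15 17]
 [ 7  7  3  3  5  9 13 12 14 17 17 15 17 17 17 17 17 17 17 17 17 15 17 17 17 17 17 17 19 17 17 15 17 17]
 [ 7  8  7  3  0  8  7  9  9 13 12 14 15 17 17 17 17 17 17 17 15 15 17 17 17 17 17 17 17 17 17 15 17 17]]
side fin top 45 [ 0.5099 -0.1515  0.0615] ((509.9913024902344, -153.19564819335938), (41.77232360839844, 13.559326171875), 1.875542163848877)
```

```bash
cat > balls.py <<'E'
from m import *
def plateyaw():
    T=np.load("top0.npz"); im,d=T["im"],T["d"]; hsv=cv2.cvtColor(im,cv2.COLOR_RGB2HSV)
    blue=((abs(hsv[...,0].astype(int)-112)<12)&(hsv[...,1]>110)).astype(np.uint8)*255
    c=cv2.convexHull(big(blue,(280,170,340,250))[0]); f=np.zeros_like(blue); cv2.drawContours(f,[c],-1,255,-1)
    inn=cv2.morphologyEx(f&~blue,cv2.MORPH_OPEN,np.ones((3,3),np.uint8)); inn=cv2.erode(inn,np.ones((1,1)))
    cc=big(inn,(280,170,340,250))[0]; f[:]=0; cv2.drawContours(f,[cc],-1,255,-1)
    v,u=np.nonzero(f); P=onz("top",np.c_[u,v],.0145)[:,:2]*1e3
    e,V=np.linalg.eigh(np.cov(P.T)); a=V[:,1]*np.sign(V[0,1]); print("plate",P.mean(0),"yaw",np.degrees(np.arctan2(a[1],a[0])),"size",np.sqrt(12*e))
plateyaw()
def ballpts(im,guess):
    hsv=cv2.cvtColor(im,cv2.COLOR_RGB2HSV)[...,1].astype(float); out=[]
    for u,v in guess:
        for _ in range(4):
            vv,uu=np.mgrid[0:384,0:512]; w=np.clip(abs(hsv-17)-3,0,None)*((uu-u)**2+(vv-v)**2<20); u,v=(w*uu).sum()/w.sum(),(w*vv).sum()/w.sum()
        out.append((u,v))
    return out
if __name__=="__main__":
    im=np.load("top0.npz")["im"]; pt=ballpts(im,[(218.7,182.5),(206,194),(221.5,199.5)]); print(np.array(pt))
    P=onz("top",pt,.041)*1e3; print(P); print("dists 52:",np.linalg.norm(P[1]-P[2]),"54.6:",np.linalg.norm(P[0]-P[1]),np.linalg.norm(P[0]-P[2]))
    m=(P[1]+P[2])/2; a=P[0]-m; y=P[1]-P[2]; print("len48",np.linalg.norm(a)); print("yaw",np.degrees(np.arctan2(a[1],a[0])),np.degrees(np.arctan2(-y[0],y[1])),"ctr",(P[0]+m)/2)
    # housings from side depth check: black tops at z .054
    W=np.load("W.npy"); s=W[150:235,180:252]; k=(s[...,2]>.050)&(s[...,2]<.06); print("housing pts",k.sum()); v,u=np.nonzero(k); 
    for sel in (u<36,u>=36): print(s[v[sel],u[sel]].mean(0)*1e3, sel.sum())
    Ws=np.load("Ws.npy"); s=Ws[200:275,185:290]; k=(s[...,2]>.051)&(s[...,2]<.058); v,u=np.nonzero(k); 
    for sel in (u<45,u>=45): print("side",s[v[sel],u[sel]].mean(0)*1e3, sel.sum())
E
python3 balls.py
```

```text
plate [ 511.242  -152.8049] yaw -0.8588069665562428 size [ 91.1178 128.398 ]
[[218.5668 182.2406]
 [205.8446 193.7617]
 [221.2283 199.1141]]
[[602.4974 132.2247  41.    ]
 [565.6293 171.5024  41.    ]
 [548.3278 122.8664  41.    ]]
dists 52: 51.621681542272526 54.6: 53.87024549957031 54.97203408475969
len48 47.91413611333333
yaw -18.193067110079642 -19.582172740611465 ctr [579.738  139.7046  41.    ]
housing pts 119
[599.2354 197.7817  54.0781] 61
[560.7945  84.7519  53.7309] 58
side [599.4592 198.76    53.2421] 68
side [560.7108  84.4033  53.3507] 57
```

{"name": "move_arm", "arguments": {
  "rows": [
    [0,0,0,0,0.144],
    [0,0,0,0,0.144],
    [0,0,0,0,0.143],
    [0,0.021,-0.035,0,0],
    [0,0.021,-0.035,0,0],
    [0,0.021,-0.035,0,0],
    [0,0.021,-0.035,0,0],
    [0,0.021,-0.035,0,0]
  ]
}}

```text
time: 1.1
tool_pos: [0.3629, -0.3949, 0.2451]
orientation: [1.0, -0.005, -0.0, -0.0]
contact_force: [0.5, -0.3, 0.2]
width: 0.0854
grasp_force: 0.0
```

```bash
cat > st.py <<'E'
from h import *
import sys
s=read_state(); M=R.from_quat(s["orientation"]).as_matrix(); print("t",round(s["time"],2),"tcp",np.round(np.array(s["tool_pos"])*1e3,1),"yaw",round(np.degrees(np.arctan2(M[1,0],M[0,0])),2),"tilt",np.round(M[:2,2]*1e3,1),"j",np.round(s["joint_positions"],2),"F",np.round(s["contact_force"],2),"T",np.round(s["ft_torque"],2),"w",round(s["width"]*1e3,1))
if len(sys.argv)>1:
    g=np.array([float(a) for a in sys.argv[1:4]]); d=M.T@(g/1e3-np.array(s["tool_pos"])); print("tool shift mm",np.round(d*1e3,1))
E
python3 st.py 511 -153 150
```

```text
t 1.1 tcp [ 362.9 -394.9  245.1] yaw -0.53 tilt [-0.2  0.3] j [ 0.7   0.38  0.03  1.84 -0.01  0.92 -0.85] F [ 0.54 -0.33  0.18] T [-0.03 -0.06 -0.07] w 85.4
tool shift mm [ 145.9 -243.2   95.2]
```

{"name": "move_arm", "arguments": {
  "rows": [
    [0,0.021,-0.035,0,0],
    [0,0.021,-0.035,0,0],
    [0,0.021,-0.035,0.01,0],
    [0,0.021,-0.035,0.015,0],
    [0,0.021,-0.035,0.02,0],
    [0,0.021,-0.035,0.02,0],
    [0,0.02,-0.033,0.02,0],
    [0,0,0,0.01,0]
  ]
}}

```text
time: 2.1
tool_pos: [0.5115, -0.1516, 0.149]
orientation: [1.0, -0.002, -0.0, -0.001]
contact_force: [0.2, -0.1, -0.7]
width: 0.0856
grasp_force: 0.0
```

```bash
python3 - <<'E'
from m import *
im,d=read_camera("side"); np.savez("side1.npz",im=im,d=d); W=world("side",d)
save("side1.png",cv2.resize(im[100:240,220:360],(600,600),interpolation=cv2.INTER_CUBIC))
s=W[150:205,260:325]; k=(s[...,2]>.052)&(s[...,2]<.068); P=s[k]; print(k.sum(),P.mean(0)); 
E
python3 st.py 511 -153 43
```

```text
68 [ 0.5096 -0.1498  0.0596]
t 2.15 tcp [ 510.3 -153.3  148.3] yaw -0.39 tilt [-2.4  0.7] j [ 0.22  0.51 -0.05  1.93  0.04  0.71 -1.43] F [-1.15 -1.44 -2.82] T [0.03 0.08 0.04] w 85.3
tool shift mm [  1.   -0.3 105.3]
```

View pics/side1.png

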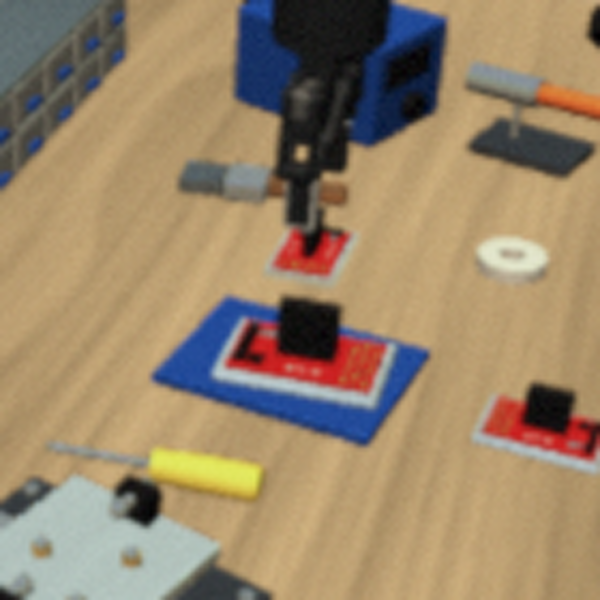

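The open gripper stands directly above the fin (crop (310,330)), with the fingers around (320,190). The way down is clear.

{"name": "move_arm", "arguments": {
  "rows": [
    [0,0.001,0,0.02,0],
    [0,0,0,0.02,0],
    [0,0,0,0.02,0],
    [0,0,0,0.018,0],
    [0,0,0,0.015,0],
    [0,0,0,0.009,0],
    [0,0,0,0.003,0],
    [0,0,0,0,0]
  ]
}}

```text
time: 3.15
tool_pos: [0.5118, -0.1547, 0.0455]
orientation: [1.0, -0.005, 0.0, 0.0]
contact_force: [-0.0, 0.3, 0.3]
width: 0.0855
grasp_force: 0.0
```

```bash
python3 st.py 511 -153 43
```

```text
t 3.15 tcp [ 511.8 -154.7   45.5] yaw -0.53 tilt [ 0.1 -0.1] j [ 0.21  0.68 -0.04  1.97  0.06  0.49 -1.45] F [-0.05  0.34  0.3 ] T [-0.04 -0.08  0.01] w 85.5
tool shift mm [-0.8 -1.7  2.5]
```

{"name": "move_arm", "arguments": {
  "rows": [
    [0,0,-0.0015,0.0025,0],
    [255,0,0,0,0],
    [255,0,0,0,0],
    [255,0,0,0,0],
    [255,0,0,0,0],
    [255,0,0,0,0],
    [255,0,0,0,0],
    [255,0,0,0,0]
  ],
  "grip_force": 50
}}

```text
time: 4.15
tool_pos: [0.5118, -0.1532, 0.043]
orientation: [1.0, -0.005, 0.0, 0.0]
contact_force: [-0.4, -0.4, 5.8]
width: 0.0133
grasp_force: 49.7
```

```bash
python3 st.py 511 -153 43
```

```text
t 4.15 tcp [ 511.8 -153.2   43. ] yaw -0.53 tilt [ 0.3 -0.1] j [ 0.21  0.69 -0.04  1.97  0.06  0.48 -1.45] F [-0.43 -0.39  5.75] T [-0.08  0.12 -0.  ] w 13.3
tool shift mm [-0.9 -0.2 -0. ]
```

{"name": "move_arm", "arguments": {
  "rows": [
    [255,0,0,-0.005,0],
    [255,0,0,-0.01,0],
    [255,0,0,-0.017,0],
    [255,0,0,-0.02,0],
    [255,0,0,-0.02,0],
    [255,0,0,-0.018,0],
    [255,0,0,-0.01,0],
    [255,0,0,0,0]
  ]
}}

```text
time: 5.15
tool_pos: [0.512, -0.1531, 0.1437]
orientation: [1.0, -0.005, 0.001, 0.0]
contact_force: [0.2, 0.3, -2.8]
width: 0.0133
grasp_force: 48.8
```

```bash
python3 st.py 580 140.5 143; python3 - <<'E'
from m import *
im,d=read_camera("side"); np.savez("side2.npz",im=im,d=d); W=world("side",d)
hsv=cv2.cvtColor(im,cv2.COLOR_RGB2HSV); red=((hsv[...,0]<8)|(hsv[...,0]>172))&(hsv[...,1]>140)&(hsv[...,2]>70)
m=np.zeros(red.shape,np.uint8); m[120:240,240:340]=(red*255)[120:240,240:340]; m[W[...,2]<.08]=0
c=big(m,(240,120,340,240))[0]; print(cv2.boundingRect(c)); print("board z by depth",np.median(W[m>0][:,2]))
rect("side",cv2.convexHull(c),.119,"board in hand")
k=(m>0); P=W[k]; A=np.c_[P[:,:2],np.ones(len(P))]; print("plane slope",np.linalg.lstsq(A,P[:,2],rcond=None)[0])
save("side2.png",cv2.resize(im[90:230,220:360],(600,600),interpolation=cv2.INTER_CUBIC))
E
```

```text
t 5.15 tcp [ 512.  -153.1  143.7] yaw -0.53 tilt [ 1.4 -0.3] j [ 0.22  0.52 -0.05  1.93  0.04  0.7  -1.44] F [ 0.16  0.33 -2.78] T [-0.04 -0.03 -0.02] w 13.3
tool shift mm [  65.2 -294.3    0.7]
(274, 147, 39, 16)
board z by depth 0.1192456941250577
board in hand [ 508.1 -151.7] [ 69.  103.1] ang 89.4
plane slope [0.006  0.002  0.1166]
```

View pics/side2.png

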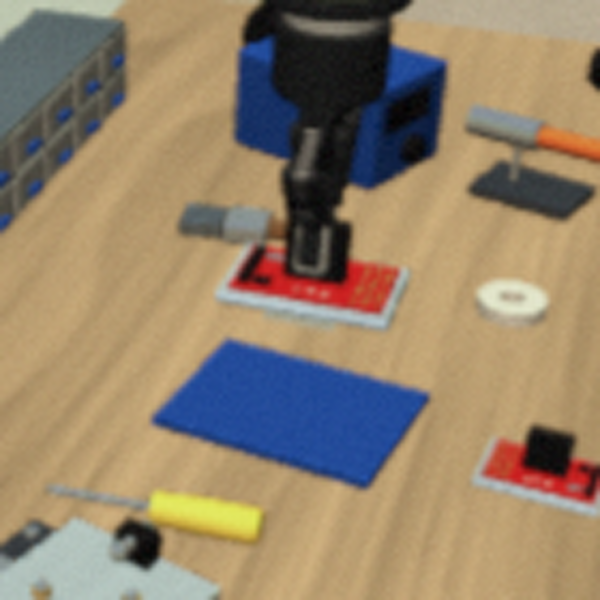

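Plate held level; the board is at z≈119 mm as expected (TCP 143.7, underside about 108.7). On to the mount.

{"name": "move_arm", "arguments": {
  "rows": [
    [255,0.004,-0.018,0,0],
    [255,0.008,-0.036,0,0],
    [255,0.01,-0.045,0,0],
    [255,0.01,-0.045,0,0],
    [255,0.01,-0.045,0,0],
    [255,0.01,-0.045,0,0],
    [255,0.009,-0.04,0,0],
    [255,0.004,-0.02,0,0]
  ]
}}

```text
time: 6.2
tool_pos: [0.5789, 0.1439, 0.142]
orientation: [1.0, -0.003, -0.001, -0.0]
contact_force: [0.3, -0.6, -2.3]
width: 0.0135
grasp_force: 49.0
```

{"name": "move_arm", "arguments": {
  "rows": [
    [255,0,0,0,0.1],
    [255,0,0,0,0.12],
    [255,0,0,0,0.098],
    [255,0,0,0,0],
    [255,0,0,0.02,0],
    [255,0,0,0.015,0],
    [255,0,0,0.005,0],
    [255,0,0,0,0]
  ]
}}

```text
time: 7.2
tool_pos: [0.5794, 0.1402, 0.1026]
orientation: [0.987, -0.163, -0.0, 0.0]
contact_force: [0.4, 0.6, -2.5]
width: 0.0136
grasp_force: 49.0
```

```bash
python3 st.py 580 140.5 103; python3 - <<'E'
from m import *
for n in("top","side"):
    im,d=read_camera(n); np.savez(n+"3.npz",im=im,d=d); W=world(n,d)
    hsv=cv2.cvtColor(im,cv2.COLOR_RGB2HSV); red=((hsv[...,0]<8)|(hsv[...,0]>172))&(hsv[...,1]>140)&(hsv[...,2]>70)
    m=(red*255).astype(np.uint8); m[W[...,2]<.06]=0; m[W[...,2]>.15]=0
    roi=(150,120,300,280); c=big(m,roi)[0]; print(n,cv2.boundingRect(c),"z",np.median(W[m>0][:,2]))
    rect(n,cv2.convexHull(c),.0785,"board")
    save(n+"3.png",cv2.resize(im[130:270,150:290],(600,600),interpolation=cv2.INTER_CUBIC))
a=cv2.imread("pics/top3.png");b=cv2.imread("pics/side3.png"); cv2.imwrite("pics/both3.png",cv2.resize(np.hstack([a,b]),(800,400)))
E
```

```text
t 7.2 tcp [579.4 140.2 102.6] yaw -18.73 tilt [-0.5 -0.1] j [-0.36  0.66  0.03  1.79 -0.03  0.69 -2.21] F [ 0.41  0.56 -2.46] T [-0.05 -0.04  0.04] w 13.6
tool shift mm [ 0.5 -0.4 -0.4]
top (226, 175, 2, 4) z 0.07925004052588336
board [611.5 103.6] [3.1 9.5] ang 89.7
side (213, 209, 49, 25) z 0.07852354827330166
board [576.4 143.1] [ 64.2 105.2] ang 71.3
```

View pics/both3.png

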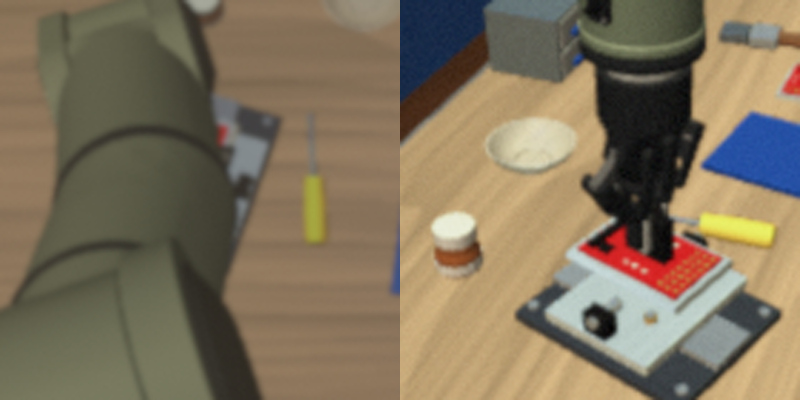

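```bash
python3 - <<'E'
from m import *
S=np.load("side0.npz"); im=S["im"]; hsv=cv2.cvtColor(im,cv2.COLOR_RGB2HSV); red=(((hsv[...,0]<8)|(hsv[...,0]>172))&(hsv[...,1]>140)&(hsv[...,2]>70)).astype(np.uint8)*255
c=cv2.convexHull(big(red,(262,165,322,205))[0]); rect("side",c,.019,"side0 board")
blue=((abs(hsv[...,0].astype(int)-112)<12)&(hsv[...,1]>110)).astype(np.uint8)*255
# plate outline quad: white+red pixels
wh=((hsv[...,1]<70)&(hsv[...,2]>110)).astype(np.uint8)*255
c=cv2.convexHull(big(cv2.morphologyEx(wh|red,cv2.MORPH_CLOSE,np.ones((3,3),np.uint8)),(262,165,322,205))[0]); rect("side",c,.0135,"side0 outline")
T=np.load("top0.npz")["im"]
# balls in side: orange-ish saturation
s=hsv[205:265,195:285]; print("sat bg",np.median(s[...,1]))
k=((s[...,1]>50)&(s[...,0]<30)).astype(np.uint8); n,l,st,ce=cv2.connectedComponentsWithStats(k)
for i in range(1,n):
    if 3<st[i,4]<60: u,v=ce[i]+[195,205]; print(st[i,4],(round(u,1),round(v,1)),onz("side",[(u,v)],.040)[0]*1e3)
E
```

```text
side0 board [ 507.8 -150.7] [103.6  64.2] ang 0.4
side0 outline [ 496.7 -158.3] [146.7 101.6] ang 0.4
sat bg 34.0
11 (np.float64(229.2), np.float64(228.0)) [598.8848 141.2861  40.    ]
9 (np.float64(250.7), np.float64(230.3)) [544.4861 131.845   40.    ]
10 (np.float64(237.6), np.float64(241.5)) [560.7546 181.3258  40.    ]
```

{"name": "move_arm", "arguments": {
  "rows": [
    [255,0.0015,-0.0005,0.006,0],
    [255,0,0,0.006,0],
    [255,0,0,0.004,0],
    [255,0,0,0.0015,0],
    [255,0,0,0,0]
  ]
}}

```text
time: 7.92
tool_pos: [0.581, 0.1399, 0.0852]
orientation: [0.987, -0.163, -0.0, 0.0]
contact_force: [-0.4, -2.3, -1.9]
width: 0.0131
grasp_force: 49.3
```

```bash
python3 st.py 581 140.2 77.5
```

```text
t 7.92 tcp [581.  139.9  85.2] yaw -18.77 tilt [-0.3 -0.4] j [-0.36  0.69  0.03  1.79 -0.03  0.66 -2.21] F [-0.4  -2.26 -1.93] T [-0.63  0.27 -0.07] w 13.1
tool shift mm [-0.1 -0.3  7.7]
```

{"name": "move_arm", "arguments": {
  "rows": [
    [255,0,0.0007,0,0],
    [255,0,0,0.0005,0],
    [255,0,0,0.0005,0],
    [255,0,0,0,0]
  ]
}}

```text
time: 8.43
tool_pos: [0.5811, 0.1398, 0.0845]
orientation: [0.987, -0.163, 0.0, -0.0]
contact_force: [-1.1, -1.7, 3.4]
width: 0.0137
grasp_force: 49.9
```

```bash
python3 st.py 581 140.2 77.5
```

```text
t 8.43 tcp [581.1 139.8  84.5] yaw -18.75 tilt [0.7 0.3] j [-0.35  0.69  0.03  1.79 -0.03  0.66 -2.21] F [-1.07 -1.66  3.36] T [-0.34 -0.02  0.01] w 13.7
tool shift mm [-0.2 -0.4  7. ]
```

{"name": "move_arm", "arguments": {
  "rows": [
    [255,0,0.0005,0,0],
    [255,0,0,0.0005,0],
    [255,0,0,0.0005,0],
    [255,0,0,0.0005,0],
    [255,0,0,0,0]
  ]
}}

```text
time: 9.05
tool_pos: [0.5808, 0.1394, 0.0829]
orientation: [0.987, -0.163, 0.0, -0.0]
contact_force: [0.5, -0.6, 2.6]
width: 0.0134
grasp_force: 49.9
```

```bash
python3 st.py 581 140.2 77.5
```

```text
t 9.05 tcp [580.8 139.4  82.9] yaw -18.74 tilt [0.4 0.3] j [-0.35  0.69  0.03  1.8  -0.03  0.66 -2.21] F [ 0.54 -0.57  2.56] T [-0.15 -0.2  -0.05] w 13.4
tool shift mm [-0.1 -0.9  5.4]
```

{"name": "move_arm", "arguments": {
  "rows": [
    [255,0,0,0.0005,0],
    [255,0,0,0.0005,0],
    [255,0,0,0.0005,0],
    [255,0,0,0.0005,0],
    [255,0,0,0,0]
  ]
}}

```text
time: 9.68
tool_pos: [0.5804, 0.1392, 0.0805]
orientation: [0.987, -0.163, -0.0, 0.0]
contact_force: [0.4, 0.1, -2.5]
width: 0.0134
grasp_force: 49.1
```

```bash
python3 st.py 581 140.2 77.5
```

```text
t 9.68 tcp [580.4 139.2  80.5] yaw -18.74 tilt [-0.5 -0.1] j [-0.35  0.69  0.03  1.8  -0.03  0.65 -2.21] F [ 0.38  0.09 -2.54] T [-0.04 -0.09  0.01] w 13.4
tool shift mm [ 0.2 -1.2  3. ]
```

{"name": "move_arm", "arguments": {
  "rows": [
    [255,0,0,0.0005,0],
    [255,0,0,0.0005,0],
    [255,0,0,0.0005,0],
    [255,0,0,0,0]
  ]
}}

```text
time: 10.18
tool_pos: [0.5805, 0.1391, 0.0791]
orientation: [0.987, -0.163, -0.0, 0.0]
contact_force: [0.3, 0.8, -3.7]
width: 0.0133
grasp_force: 48.9
```

```bash
python3 st.py 581 140.2 77.5
```

```text
t 10.18 tcp [580.5 139.1  79.1] yaw -18.75 tilt [-0.3 -0.1] j [-0.35  0.69  0.03  1.8  -0.03  0.65 -2.21] F [ 0.33  0.75 -3.74] T [-0.02 -0.11  0.  ] w 13.3
tool shift mm [ 0.1 -1.2  1.6]
```

{"name": "move_arm", "arguments": {
  "rows": [
    [255,0,0,0.0005,0],
    [255,0,0,0.0005,0],
    [255,0,0,0,0]
  ]
}}

```text
time: 10.55
tool_pos: [0.5805, 0.1391, 0.0781]
orientation: [0.987, -0.163, -0.0, 0.0]
contact_force: [0.8, -0.0, -6.1]
width: 0.0137
grasp_force: 48.6
```

```bash
python3 st.py 581 140.2 77.5
```

```text
t 10.55 tcp [580.5 139.1  78.1] yaw -18.75 tilt [-0.3 -0.1] j [-0.35  0.7   0.03  1.8  -0.03  0.65 -2.21] F [ 0.82 -0.01 -6.06] T [ 0.01 -0.08  0.05] w 13.7
tool shift mm [ 0.1 -1.2  0.6]
```

{"name": "move_arm", "arguments": {
  "rows": [
    [255,0,0,0.0005,0],
    [255,0,0,0.0005,0],
    [255,0,0,0,0]
  ]
}}

```text
time: 10.92
tool_pos: [0.5805, 0.1391, 0.0771]
orientation: [0.987, -0.163, -0.0, 0.0]
contact_force: [2.1, 1.6, -8.5]
width: 0.0135
grasp_force: 48.6
```

```bash
python3 st.py 581 140.2 77.5
```

```text
t 10.93 tcp [580.5 139.1  77.1] yaw -18.75 tilt [-0.4 -0.1] j [-0.35  0.7   0.03  1.8  -0.03  0.65 -2.21] F [ 2.09  1.59 -8.5 ] T [-0.09 -0.17  0.05] w 13.5
tool shift mm [ 0.2 -1.2 -0.4]
```

{"name": "move_arm", "arguments": {
  "rows": [
    [255,0,0,0.0005,0],
    [255,0,0,0,0]
  ]
}}

```text
time: 11.18
tool_pos: [0.5805, 0.1391, 0.0767]
orientation: [0.987, -0.163, -0.0, 0.0]
contact_force: [1.1, 0.2, -6.5]
width: 0.013
grasp_force: 48.7
```

```bash
python3 st.py 581 140.2 76
```

```text
t 11.18 tcp [580.5 139.1  76.7] yaw -18.75 tilt [-0.3 -0.1] j [-0.35  0.7   0.03  1.8  -0.03  0.65 -2.21] F [ 1.06  0.21 -6.48] T [-0.03 -0.13 -0.03] w 13.0
tool shift mm [ 0.1 -1.2  0.7]
```

{"name": "move_arm", "arguments": {
  "rows": [
    [255,0,0,0.0005,0],
    [255,0,0,0,0]
  ]
}}

```text
time: 11.42
tool_pos: [0.5807, 0.1391, 0.0764]
orientation: [0.987, -0.163, 0.0, -0.0]
contact_force: [0.3, -1.0, -5.0]
width: 0.0135
grasp_force: 49.0
```

```bash
python3 st.py 581 140.2 76
```

```text
t 11.43 tcp [580.7 139.1  76.4] yaw -18.75 tilt [0.2 0. ] j [-0.35  0.7   0.03  1.8  -0.03  0.65 -2.21] F [ 0.29 -1.01 -4.96] T [-0.04 -0.14  0.04] w 13.5
tool shift mm [-0.1 -1.1  0.4]
```

{"name": "move_arm", "arguments": {
  "rows": [
    [255,0,0,0.0005,0],
    [255,0,0,0.0005,0],
    [255,0,0,0,0],
    [255,0,0,0,0]
  ]
}}

```text
time: 11.92
tool_pos: [0.5813, 0.1391, 0.0756]
orientation: [0.987, -0.163, 0.001, -0.0]
contact_force: [4.6, -1.7, 1.5]
width: 0.0132
grasp_force: 49.9
```

```bash
python3 st.py 581 140.2 76;python3 - <<'E'
from m import *
n="side"; im,d=read_camera(n); np.savez("side4.npz",im=im,d=d); W=world(n,d)
hsv=cv2.cvtColor(im,cv2.COLOR_RGB2HSV); red=((hsv[...,0]<8)|(hsv[...,0]>172))&(hsv[...,1]>140)&(hsv[...,2]>70)
m=(red*255).astype(np.uint8); m[W[...,2]<.035]=0; m[W[...,2]>.1]=0
c=big(m,(180,180,300,280))[0]; f=np.zeros_like(m); cv2.drawContours(f,[c],-1,255,-1); k=(cv2.erode(f,np.ones((3,3)))>0)&(m>0); P=W[k]
print("board z",np.median(P[:,2]),P[:,2].mean(),k.sum()); rect(n,cv2.convexHull(c),.0515,"board")
for f0,lo,hi in (("side0.npz",.01,.03),("side3.npz",.06,.1)):
    S=np.load(f0);W0=world(n,S["d"]);h=cv2.cvtColor(S["im"],cv2.COLOR_RGB2HSV);r=((h[...,0]<8)|(h[...,0]>172))&(h[...,1]>140)&(h[...,2]>70)&(W0[...,2]>lo)&(W0[...,2]<hi); print(f0,W0[r][:,2].mean(),np.median(W0[r][:,2]))
save("side4.png",cv2.resize(im[180:290,180:320],(764,600),interpolation=cv2.INTER_CUBIC))
E
```

```text
t 11.93 tcp [581.3 139.1  75.6] yaw -18.76 tilt [1.4 0.2] j [-0.35  0.7   0.03  1.8  -0.03  0.64 -2.21] F [ 4.63 -1.66  1.52] T [-0.35 -1.09  0.04] w 13.2
tool shift mm [-0.6 -1.  -0.4]
board z 0.05118157493181996 0.05134619089990871 267
board [577.8 142.7] [ 63.5 104.6] ang 71.4
side0.npz 0.018452411255165557 0.01870372428178768
side3.npz 0.078221018898571 0.07849192033840696
```

{"name": "move_arm", "arguments": {
  "rows": [
    [255,0.0005,0,0,0],
    [255,0.0005,0,0,0],
    [255,0,0,0,0],
    [255,0,0,0,0]
  ]
}}

```text
time: 12.48
tool_pos: [0.5817, 0.1388, 0.0753]
orientation: [0.987, -0.163, 0.0, -0.0]
contact_force: [4.3, -1.1, 0.9]
width: 0.0131
grasp_force: 49.8
```

```bash
python3 st.py 581 140.2 75.3
```

```text
t 12.47 tcp [581.7 138.8  75.3] yaw -18.75 tilt [0.2 0. ] j [-0.35  0.7   0.03  1.8  -0.03  0.64 -2.21] F [ 4.29 -1.11  0.86] T [-0.33 -0.93 -0.02] w 13.1
tool shift mm [-1.1 -1.1 -0. ]
```

{"name": "move_arm", "arguments": {
  "rows": [
    [255,0.0005,0,0,0],
    [255,0.0005,0,0,0],
    [255,0,0,0,0],
    [255,0,0,0,0]
  ]
}}

```text
time: 12.98
tool_pos: [0.5821, 0.1386, 0.0751]
orientation: [0.987, -0.163, -0.0, 0.0]
contact_force: [-0.4, -0.5, 0.7]
width: 0.0136
grasp_force: 49.8
```

```bash
python3 st.py 581 140.2 75.3
```

```text
t 12.97 tcp [582.1 138.6  75.1] yaw -18.74 tilt [-0.8 -0. ] j [-0.35  0.7   0.03  1.79 -0.03  0.65 -2.21] F [-0.42 -0.47  0.67] T [-0.    0.13 -0.05] w 13.6
tool shift mm [-1.6 -1.1 -0.2]
```

{"name": "move_arm", "arguments": {
  "rows": [
    [255,0,0,0.0005,0],
    [255,0,0,0.0005,0],
    [255,0,0,0,0],
    [255,0,0,0,0]
  ]
}}

```text
time: 13.48
tool_pos: [0.5824, 0.1386, 0.0747]
orientation: [0.987, -0.163, -0.0, -0.0]
contact_force: [-3.4, -0.4, 10.5]
width: 0.0135
grasp_force: 51.4
```

```bash
python3 st.py 581 140.2 75.3
```

```text
t 13.47 tcp [582.4 138.6  74.7] yaw -18.75 tilt [-0.2  0.1] j [-0.35  0.7   0.03  1.79 -0.03  0.64 -2.21] F [-3.39 -0.44 10.51] T [-0.13  0.99 -0.02] w 13.5
tool shift mm [-1.9 -1.1 -0.6]
```

Firm seat: F rises only now, at TCP 74.7–75.1 (underside about 40.3). I'll relax the push, then release.

{"name": "move_arm", "arguments": {
  "rows": [
    [255,-0.0003,0,-0.0005,0],
    [255,0,0,-0.0005,0],
    [255,0,0,0,0],
    [120,0,0,0,0],
    [120,0,0,0,0],
    [120,0,0,0,0],
    [120,0,0,0,0],
    [120,0,0,0,0]
  ]
}}

```text
time: 14.48
tool_pos: [0.5822, 0.1386, 0.0753]
orientation: [0.987, -0.163, -0.0, -0.0]
contact_force: [0.8, -0.5, -0.8]
width: 0.0451
grasp_force: 0.0
```

```bash
python3 st.py 581 140.2 75.3
```

```text
t 14.47 tcp [582.2 138.6  75.3] yaw -18.75 tilt [-0.  0.] j [-0.35  0.7   0.03  1.79 -0.03  0.65 -2.21] F [ 0.8  -0.49 -0.82] T [-0.01 -0.03 -0.01] w 45.1
tool shift mm [-1.7 -1.1  0. ]
```

Released. Raise straight up, back away toward the robot's right, and check.

{"name": "move_arm", "arguments": {
  "rows": [
    [120,0,0,-0.01,0],
    [120,0,0,-0.02,0],
    [120,0,0,-0.025,0],
    [120,0,0,-0.03,0],
    [120,0,0,-0.03,0],
    [120,0,0,-0.03,0],
    [120,0,0,-0.02,0],
    [120,0,0,0,0]
  ]
}}

```text
time: 15.48
tool_pos: [0.5828, 0.1387, 0.2423]
orientation: [0.987, -0.163, 0.001, -0.001]
contact_force: [0.7, 0.2, -1.0]
width: 0.0453
grasp_force: 0.0
```

{"name": "move_arm", "arguments": {
  "rows": [
    [120,0,0.03,0,0],
    [120,0,0.045,0,0],
    [120,0,0.045,0,0],
    [120,0,0.045,0,0],
    [120,0,0.045,0,0],
    [120,0,0.045,0,0],
    [120,0,0.03,0,0],
    [120,0,0,0,0]
  ]
}}

```text
time: 16.48
tool_pos: [0.4896, -0.1333, 0.24]
orientation: [0.986, -0.165, -0.0, 0.0]
contact_force: [0.3, 0.4, -0.5]
width: 0.0455
grasp_force: 0.0
```

```bash
python3 st.py; python3 - <<'E'
from m import *
out=[]
for n in("top","side"):
    im,d=read_camera(n); W=world(n,d)
    hsv=cv2.cvtColor(im,cv2.COLOR_RGB2HSV); red=((hsv[...,0]<8)|(hsv[...,0]>172))&(hsv[...,1]>140)&(hsv[...,2]>70)
    m=(red*255).astype(np.uint8); m[W[...,2]<.035]=0; m[W[...,2]>.1]=0
    c=big(m,(180,150,300,280))[0]; f=np.zeros_like(m); cv2.drawContours(f,[c],-1,255,-1); k=(cv2.erode(f,np.ones((3,3)))>0)&(m>0); P=W[k]
    A=np.c_[P[:,:2]-P[:,:2].mean(0),np.ones(len(P))]; print(n,"board z/slopes",np.linalg.lstsq(A,P[:,2],rcond=None)[0],np.median(P[:,2]),k.sum()); rect(n,cv2.convexHull(c),.0513,"board")
    out.append(cv2.resize(im[150:275,180:305],(400,400),interpolation=cv2.INTER_CUBIC))
save("fin5.png",np.clip(np.hstack(out)*1.4,0,255).astype(np.uint8))
E
```

```text
t 16.48 tcp [ 489.6 -133.3  240. ] yaw -18.95 tilt [-0.7 -0.5] j [ 0.06  0.34  0.11  1.92 -0.05  0.89 -1.71] F [ 0.26  0.4  -0.49] T [ 0.04 -0.   -0.08] w 45.5
top board z/slopes [-0.0063 -0.0043  0.0511] 0.05123724012181019 239
board [580.  140.8] [59.4 96.6] ang 71.3
side board z/slopes [-0.0067  0.0054  0.0508] 0.05079642075769142 272
board [578.2 142.5] [ 63.7 104.1] ang 71.6
```

View pics/fin5.png

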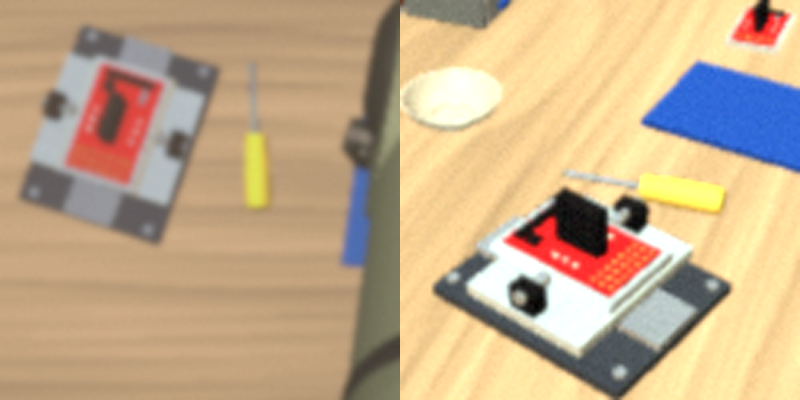

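The plate sits between the two plungers with its connector toward the single-ball end. The board top reads 51 mm (home 51.3, riding 53.5) and level to within the noise. I'm handing the job in.

```bash
python3 -c "
from workcell import *
print(close_job())"
```

```text
the job is handed in; nothing more can be done
None
```

The carrier plate is seated on the three-ball mount, level by the cameras, with its connector end toward the single ball; I released it, backed the arm away and handed the job in at about 16.5 s. The plungers' travel wasn't read directly: I judged it home from the board height (51 mm) and from firm contact at about 10 N.

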